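# Shut the lacquer drying cabinet and turn up its fan

### The arm

A 6-joint arm with a two-finger parallel gripper is mounted at the origin on the work surface. World frame = base frame: x ahead of the robot, y to its left, z up, the work surface at z = 0. Lengths are in m, angles in rad, forces in N, time in s.
With the tool pointing down it reaches from about 0.3 to 0.775 m from the base axis. Payload 14.6 kg.
Tool frame: the origin (TCP) lies midway between the tips of the shut fingers; the grasp point (between the pads) lies 19 mm behind it (ctrl.hold_point_z is the distance from the TCP to the grasp point, in m); z points along the fingers, x is the direction in which the jaws open and shut, and the axes are right-handed (so a half turn about z gives the same grasp; the last joint's range is limited). The gripper opens to 94 mm and grips with 3 to 60 N. Pads are 16 mm wide; open, the fingers measure 119 mm over their backs; the gripper's body (75 mm by 177 mm) begins 78 mm behind the grasp point.
Start: joints at [-1.388, 0.3, 1.521, -0, 1.321, -0.067], TCP at [0.136, -0.533, 0.205] pointing down, gripper open.
Joint ranges: [-3.03, 3.03], [-0.79, 2.21], [0.23, 2.52], [-1.04, 4.18], [0, 3.07], [-2.55, 2.55]. Speed limits (rad/s): [2.22, 2.22, 2.57, 3.14, 3.14, 3.14].

### API

Orientations are given as [roll, pitch, yaw] about the fixed x, y, z axes, in that order (R = Rz(yaw) Ry(pitch) Rx(roll)).
In Python, from station import ctrl, viewer, ticket, nets gives the robot as it stands.
- The arm moves only by the tool carry_out, never from a script. Its argument "commands" is one flat list of numbers, 7 for each row, row after row: the closure, from -1 (fully open) to 1 (shut), so that 0 is half open, then the shift along the world's x, y, z in cm, then the turn, a rotation vector about the world's x, y, z in rad. In form: [gripper, tx, ty, tz, ax, ay, az, gripper, tx, ty, tz, ax, ay, az, ...]. A call has 1 to 12 rows; each row is the pose to reach, as a shift and turn from the pose measured when the call began; what a row does not reach only later rows make up. A row lasts 1/12 s, in which the tool goes at most 41.7 mm and 7.16 degrees, less where a joint would pass 70% of its speed; a pose out of reach is approached as far as the arm can. A call with a gripper value outside its range is refused whole. The fingers move at their own pace and stop on an object; "force" is the grip in N (left out, the last holds). Time passes only in rows, so rows that repeat a pose let the fingers close. It gives the time, the measured TCP pose, the force and the opening at its end, in the units of the state.
- ctrl.get_obs(): the state, without advancing time (a new reading comes with each control period).
- viewer.camera(name): name is "scene" or "top"; returns (picture, depth): 420x560x3 uint8, blue, green, red; 420x560 float32, m along the optical axis (not along the pixel's ray), 0 where there is no reading.
- viewer.camera_info(name): a dict with "fx", "fy", "cx", "cy" (pixels), "R" (3x3) and "t" (3): a world point X has camera coordinates R X + t. Camera axes: x right, y down, z forward; pixel columns grow to the right and rows downward; lengths in m; the calibration is good to about 2 mm. A picture is of the moment at which its call begins. camera_info takes no time and is no camera call.
- ticket.hand_in(): hands the job in, once; it reports no verdict.
Trained networks look in the newest picture that a camera, given by its name, has taken for a name from the list of things; names that differ only in an ending like _2 or _b are one class to them, and where a whole thing is asked for, a point or a joint stands for the part that bears it (a point fixed in the world has none). Each returns a list of dicts, best first, with "confidence" (0 to 1); they miss things now and then, are a little off and sometimes report something else, mostly with a low value. They report only what shows in the picture. A call takes as long as a camera call. They do not tell look-alikes from the thing itself.
- nets.silhouettes(camera, thing): "region" (420x560 bool, what is visible of it) and "extent" ([left, top, right, bottom] in pixels, round what is visible of it).
The state is a dict: "time_s": time; "qpos": joint angles; "joint_vel": joint speeds; "tau": joint torques, N m; "ee_pos": TCP position; "eef_rot": TCP orientation; "force": force on the tool from outside, world axes, zero at the start; "moment": the same for the moment, N m; "grip_width": finger opening in m.
Only numpy, scipy, OpenCV 4.12 (cv2) and the standard library are available. Lean on these libraries where they do the work, as an engineer would, in place of code of your own. Each camera call takes 0.05 s, during which the arm holds its last target. There are 200 camera calls.

### The job

Push the tray with the lacquered panel fully home into the drying cabinet, then gently lower the sash by its orange handle until it is shut. Then turn the fan knob on the green box up (clockwise) by exactly three clicks from where it stands, let go of it, and leave everything else on the bench alone.

Things in the scene. Friction and masses are not known exactly. Their poses are not given: they have to be found in the camera images.
- cabinet: Drying cabinet fixed to the table, 320 mm wide, 345 high, clear sides and top. Own -x points out of the open front, y along its width, z up; origin: centre of the underside. Its grey floor is 20 mm above the table, from x = -175 mm (a sill in front) to +120. The sash slides in the plane x = -147 to -139 mm between guides at y beyond +/-138; a clear fixed pane stands right behind it above z = 173.
- sash (a joint): Vertical sliding clear sash of the cabinet: lift in m, 0 = shut (lower edge on the cabinet floor), up to 0.152. It starts open by 0.125 to 0.15: the opening's height above the cabinet floor. 276 mm wide, 150 high, 0.4 kg; friction (7 N) holds it where it is left: it takes about 3 N to push it down, 11 N to lift it.
- sash_handle (a point): Middle of the top of the sash's orange handle, a level bar 130 mm long (along the cabinet's y), 20 deep, 10 thick, on two 12 mm wide end arms. The point is at x = -196 mm in the cabinet's frame, 50 mm in front of the sash's face (40 mm open gap behind the bar), 135 mm above the sash's lower edge: 155 mm above the table when shut. Axes as the cabinet's.
- tray: Loose aluminium tray with a glossy black panel, 160 mm long (x), 150 wide (y), 0.45 kg; origin: centre of its underside, axes about the cabinet's. Front (-x) end: upright lip 6 mm thick, 150 wide, 36 high. It starts with this end 30 to 55 mm out of the cabinet, in the sash's way. It slides on the cabinet floor between white runners (7 mm play each side) with a few N of friction.
- tray_lip (a point): Middle of the top edge of the tray's front lip, on its outer (front) face, 36 mm above the tray's underside. Axes as the tray's.
- tray_stop (a point): Point on the cabinet floor in the face of the blue fan housing inside the cabinet, the tray's back stop, at x = +38 mm in the cabinet's frame. Fully home, the tray's back end touches this face: its origin is then 80 mm, the lip's outer face 160 mm in front of it (17 mm behind the sash). Axes as the cabinet's.
- fan_knob (a joint): Fan speed selector: angle in rad, growing clockwise seen looking at its face (fan up). Six click positions at 0, 0.419, 0.838, 1.257, 1.676, 2.094 (24 degrees apart), lowest speed first, end stops just beyond the first and last. A spring detent (peak 0.1 Nm; damping 0.05 Nms) pulls it into the nearest position when let go. It starts in one of the three lowest.
- knob_grip (a point): On the knob's axis, at a good grip height, 36 mm out from the sloping face. z points out along the axis, leaning 35 degrees from vertical to the box's front; x points along the pointer and turns with the knob. The black knob: disc 48 mm across, its top 22 mm below this point, and on it a bar grip 44 mm long (x), 14 wide (y), its top 10 mm above the point. A white line marks its pointer end.
- knob_pointer (a point): Outer top end of the knob's white pointer line, 22 mm from the axis; it turns with the knob.
- fan_box: Green control box on a dark stand, fixed to the table. Face 140 x 130 mm, sloping 35 degrees down to its own -x (roughly towards the robot), its centre (the knob's axis) 90.5 mm above the origin; low edge 50, high edge 131 mm above the table. Six black dots, growing with speed, 45 mm from the axis, mark the clicks. Origin: on the table below the face's centre; z up.
- panel_stack: Stack of seven black boards 150 x 110 mm, 70 mm high. Bystander: leave it alone. Origin: centre of its underside.
- bowl: Round bowl, 196 mm across, 85 mm high, with a striped band. Bystander: leave it alone. Origin: centre of its underside.
- sanding_block: Black sanding block with a pink sole, 85 x 50 x 28 mm. Bystander: leave it alone. Origin: centre of its underside.
- lacquer_brush: Brush lying on the table, handle to its own -x, about 200 mm long, 42 mm wide, 20 mm high. Bystander: leave it alone. Origin: centre of its underside.
- lacquer_jar: Amber glass jar with a red cap, 72 mm across, 85 mm high. Bystander: leave it alone. Origin: centre of its underside.
- cup: Clear plastic cup, 72 mm across, 90 mm high. Bystander: leave it alone. Origin: centre of its underside.
- water_bottle: White bottle with a blue cap, 64 mm across, 180 mm high. Bystander: leave it alone. Origin: centre of its underside.
Mind the look-alikes: they are no part of the job. What is shaped like the fan_box but pink is not meant.

How it is judged:
By the outcome, as a careful person would: the job done as asked, in the order asked, and still so for the second after the job is handed in, with the robot touching nothing.
It also fails if it takes over 56 s, if anything falls off the work surface, if the arm or the gripper's body presses on something with over 40 N, if the wrist force passes 120 N, or if a joint passes its speed limit or range.

## Working session

There is one attempt and no reset: what is moved stays moved. The work goes in short steps, Python scripts to look and compute and a tool call to move; the robot and the scene stay as the last step left them, time stands still between calls to the robot, and variables do not carry over. Pictures are saved under pics/ and viewed, about 8 in all and at most 12, crops included, and the job is handed in when it is done.

Besides the shell and the picture viewer there is one more tool, called as name(argument=value, ...), one argument or row to a line, values as JSON. carry_out: Moves the arm, as the interface text tells. Its arguments: {"type":"object","properties":{"commands":{"type":"array","items":{"type":"number"}},"force":{"type":"number"}},"required":["commands"]}

```bash
mkdir -p pics && ls
python3 - <<'E'
from station import ctrl, viewer
import cv2,numpy as np
for n in("scene","top"):
    p,d=viewer.camera(n); cv2.imwrite(f"pics/{n}0.png",p); np.save(f"pics/{n}0.npy",d)
    print(n,{k:np.round(v,3).tolist() for k,v in viewer.camera_info(n).items()})
print(ctrl.get_obs())
E
```

```text
pics
scene {'fx': 400.269, 'fy': 400.269, 'cx': 268.775, 'cy': 212.528, 'R': [[-0.983, 0.182, -0.003], [0.161, 0.864, -0.478], [-0.084, -0.47, -0.879]], 't': [0.452, -0.072, 1.127]}
top {'fx': 535.029, 'fy': 535.029, 'cx': 272.188, 'cy': 206.627, 'R': [[0.003, -1.0, 0.004], [-0.993, -0.004, -0.116], [0.116, -0.003, -0.993]], 't': [0.062, 0.493, 1.513]}
{'time_s': 0.1, 'qpos': array([-1.38761075e+00,  3.00430096e-01,  1.52150849e+00,  1.15634494e-05,
        1.32072190e+00, -6.65997299e-02]), 'joint_vel': array([ 7.25404337e-04, -1.29486256e-03, -2.56216223e-03, -1.31021392e-03,
        1.25145731e-03, -7.25258432e-05]), 'tau': array([ 8.85029931e-04, -5.32644796e+01, -3.53282976e+01,  7.09212665e-02,
        2.35120731e-02, -6.67363543e-05]), 'ee_pos': array([ 0.13591461, -0.53269674,  0.20493954]), 'eef_rot': array([-3.14151041e+00,  1.06472081e-03, -1.32101385e+00]), 'force': array([0.77668841, 0.42731143, 0.83885883]), 'moment': array([ 0.01137479,  0.04793146, -0.06304381]), 'grip_width': 0.09382416029834835}
```

View pics/scene0.png

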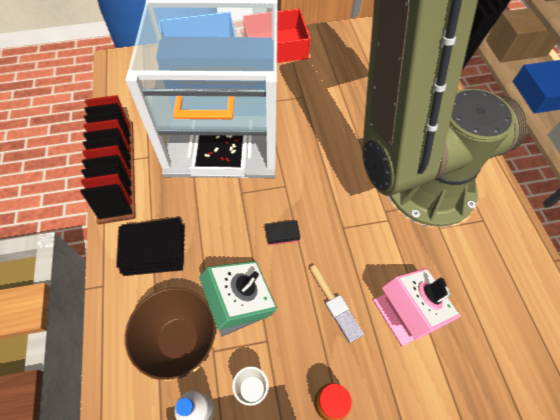

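View pics/top0.png

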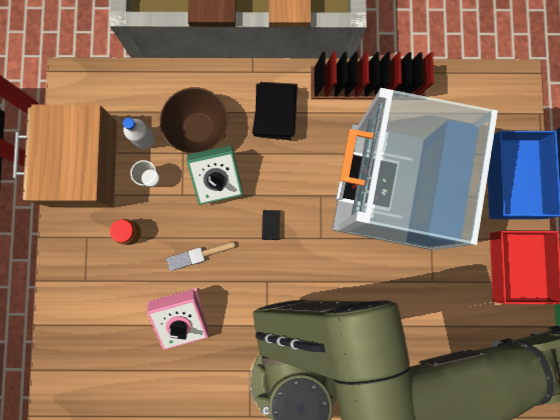

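The scene picture shows the cabinet (200,90) with its orange handle (203,106) and tray lip (218,172). Fan box candidates are the green box with its knob at (245,288) and the pink look-alike at (420,300), so I take the green one. In the top view, green is at (215,178), pink at (178,325) and the handle at (355,157). Next is a close crop with measurements.

```bash
cat > h.py <<'E'
from station import ctrl, viewer, nets
import numpy as np, cv2
def unproj(n,d,mask):
    c=viewer.camera_info(n); R=np.array(c["R"]);t=np.array(c["t"])
    v,u=np.nonzero(mask&(d>0)); z=d[v,u]
    P=np.c_[(u-c["cx"])/c["fx"]*z,(v-c["cy"])/c["fy"]*z,z]
    return (P-t)@R,np.c_[u,v]
def proj(n,X):
    c=viewer.camera_info(n); P=np.atleast_2d(X)@np.array(c["R"]).T+np.array(c["t"])
    return np.c_[P[:,0]/P[:,2]*c["fx"]+c["cx"],P[:,1]/P[:,2]*c["fy"]+c["cy"]]
def orange(p):
    h=cv2.cvtColor(p,cv2.COLOR_BGR2HSV); return (h[...,0]>8)&(h[...,0]<20)&(h[...,1]>215)&(h[...,2]>180)
def shot(n,tag):
    p,d=viewer.camera(n); cv2.imwrite(f"pics/{n}{tag}.png",p); return p,d
E
python3 - <<'E'
from h import *
a=cv2.imread("pics/scene0.png");b=cv2.imread("pics/top0.png")
def crop(i,x,y,w,h): return cv2.resize(i[y:y+h,x:x+w],(400,300),interpolation=cv2.INTER_CUBIC)
cv2.imwrite("pics/crop0.png",np.vstack([np.hstack([crop(a,190,240,100,75),crop(b,170,140,100,75)]),np.hstack([crop(a,130,60,160,120),crop(b,325,80,180,170)])]))
for n in("scene","top"):
    p=cv2.imread(f"pics/{n}0.png");d=np.load(f"pics/{n}0.npy")
    m=orange(p); m[:80]=0; m[250:]=0
    if n=="top": m[:,:330]=0;m[:,400:]=0
    else: m[:,:150]=0;m[:,260:]=0;m[130:]=0
    X,uv=unproj(n,d,m); k=X[:,2]>.2
    print(n,"orange",m.sum(),np.median(X,0),np.percentile(X,[2,98],axis=0).round(3).tolist())
    r=cv2.minAreaRect((X[k][:,:2]*1000).astype(np.float32)); print(r, np.median(X[k],0))
    for th in("fan_box","fan_knob","tray","tray_lip","cabinet","sash_handle","bowl","panel_stack","sanding_block"):
        for s in nets.silhouettes(n,th)[:2]:
            X,uv=unproj(n,d,s["region"]); 
            print(n,th,round(s["confidence"],2),np.round(s["extent"]).tolist(),np.median(X,0).round(3).tolist(),np.percentile(X,[3,97],axis=0).round(3).tolist())
E
```

```text
return _methods._mean(a, axis=axis, dtype=dtype,
  ret = um.true_divide(
Traceback (most recent call last):
IndexError: index -1 is out of bounds for axis 0 with size 0
```

View pics/crop0.png

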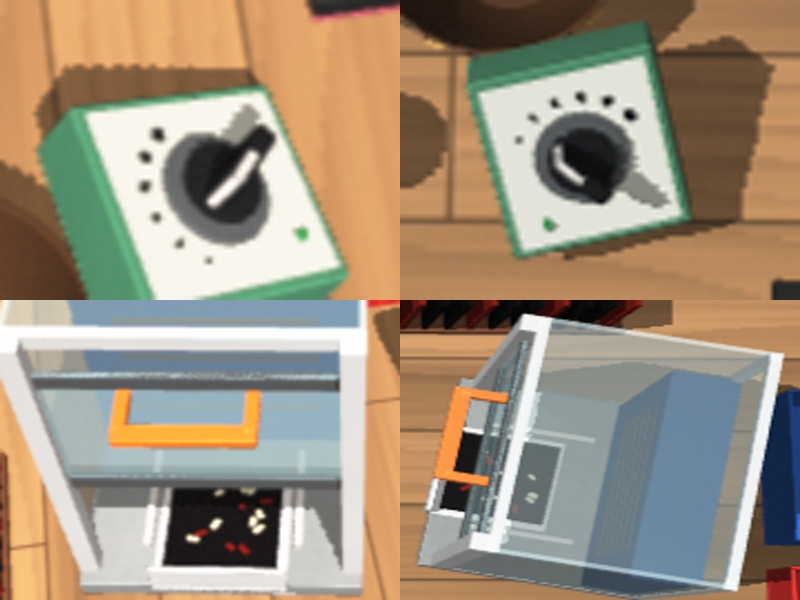

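```bash
sed -i 's/>215)&(h\[...,2\]>180/>190)\&(h[...,2]>150/' h.py
python3 - <<'E'
from h import *
for n,box in(("scene",(170,85,240,125)),("top",(338,125,378,188))):
    p=cv2.imread(f"pics/{n}0.png");d=np.load(f"pics/{n}0.npy")
    o=orange(p);m=np.zeros_like(o);x0,y0,x1,y1=box;m[y0:y1,x0:x1]=o[y0:y1,x0:x1]
    print(n,m.sum(),p[110,200],p[155,348])
    X,uv=unproj(n,d,m)
    if len(X):
        k=X[:,2]>.2;print(np.median(X[k],0),np.percentile(X[k],[2,98],axis=0).round(3).tolist())
        print(cv2.minAreaRect((X[k][:,:2]*1000).astype(np.float32)))
    for th in("fan_box","fan_knob","tray","cabinet","sash_handle","sash","bowl","panel_stack","sanding_block"):
        for s in nets.silhouettes(n,th)[:2]:
            X,uv=unproj(n,d,s["region"])
            if len(X):print(n,th,round(s["confidence"],2),np.round(s["extent"]).tolist(),np.median(X,0).round(3).tolist(),np.percentile(X,[3,97],axis=0).round(3).tolist())
E
```

```text
scene 468 [ 92 189 255] [ 63  96 135]
[ 0.58811514 -0.11974647  0.28901982] [[0.518, -0.17, 0.284], [0.642, -0.1, 0.292]]
((580.0703125, -136.79086303710938), (59.557281494140625, 125.38469696044922), 78.74565124511719)
scene fan_box 0.75 [199.0, 262.0, 277.0, 335.0] [0.578, 0.242, 0.103] [[0.508, 0.166, 0.006], [0.641, 0.297, 0.129]]
scene fan_box 0.65 [371.0, 267.0, 460.0, 345.0] [0.207, 0.332, 0.105] [[0.113, 0.262, 0.004], [0.247, 0.391, 0.13]]
scene fan_knob 0.92 [237.0, 272.0, 260.0, 298.0] [0.551, 0.226, 0.112] [[0.526, 0.203, 0.095], [0.572, 0.245, 0.137]]
scene fan_knob 0.9 [421.0, 278.0, 449.0, 307.0] [0.149, 0.315, 0.116] [[0.129, 0.291, 0.101], [0.171, 0.336, 0.135]]
scene tray 0.95 [192.0, 135.0, 248.0, 181.0] [0.569, -0.189, 0.037] [[0.497, -0.262, 0.023], [0.641, -0.123, 0.056]]
scene cabinet 0.91 [124.0, 0.0, 276.0, 183.0] [0.564, -0.197, 0.34] [[0.413, -0.41, 0.019], [0.72, -0.125, 0.347]]
scene sash_handle 0.73 [145.0, 88.0, 266.0, 136.0] [0.574, -0.164, 0.258] [[0.449, -0.194, 0.161], [0.702, -0.111, 0.305]]
scene sash 0.74 [263.0, 217.0, 298.0, 244.0] [0.439, 0.07
[... 2023 characters left out ...]
op bowl 0.93 [160.0, 86.0, 230.0, 152.0] [0.747, 0.295, 0.035] [[0.654, 0.202, 0.003], [0.818, 0.372, 0.086]]
top bowl 0.5 [208.0, 176.0, 228.0, 189.0] [0.552, 0.218, 0.114] [[0.531, 0.2, 0.086], [0.572, 0.241, 0.138]]
top panel_stack 0.64 [252.0, 83.0, 302.0, 139.0] [0.767, 0.054, 0.069] [[0.696, -0.004, 0.015], [0.843, 0.111, 0.076]]
top panel_stack 0.46 [341.0, 104.0, 384.0, 215.0] [0.585, -0.16, 0.287] [[0.466, -0.196, 0.071], [0.705, -0.109, 0.307]]
top sanding_block 0.71 [334.0, 89.0, 502.0, 251.0] [0.542, -0.276, 0.344] [[0.387, -0.426, 0.026], [0.715, -0.131, 0.349]]
top sanding_block 0.6 [261.0, 208.0, 281.0, 239.0] [0.439, 0.067, 0.027] [[0.401, 0.044, 0.021], [0.481, 0.09, 0.034]]
```

Run:
```python
from h import *
from scipy.optimize import least_squares
print([a for a in dir(ctrl) if a[0]!='_'])
pt=lambda r:((r[0][0]/1e3,r[0][1]/1e3),r[1],r[2])
D={n:np.load(f"pics/{n}0.npy") for n in("scene","top")}
I={n:cv2.imread(f"pics/{n}0.png") for n in D}
for n in D:
    viewer.camera(n)
    S=max([s for s in nets.silhouettes(n,"cabinet")],key=lambda s:s["region"].sum())["region"]
    X,_=unproj(n,D[n],S); k=(X[:,2]>.338)&(X[:,2]<.352)
    print(n,"cabtop",k.sum(),cv2.minAreaRect((X[k][:,:2]*1000).astype(np.float32)))
    o=orange(I[n]);X,_=unproj(n,D[n],S&o);k=X[:,2]>.25
    r=cv2.minAreaRect((X[k][:,:2]*1000).astype(np.float32));print("handle",k.sum(),r,np.percentile(X[k][:,2],[5,50,95]))
    # tray lip
    S=max([s for s in nets.silhouettes(n,"tray")],key=lambda s:s["confidence"])["region"]
    X,_=unproj(n,D[n],S);k=(X[:,2]>.046)&(X[:,2]<.066)
    print("lip",k.sum(),cv2.minAreaRect((X[k][:,:2]*1000).astype(np.float32)),np.percentile(X[k][:,2],[5,50,95]))
    # box face
    x0,y0,x1,y1=(195,258,282,340) if n=="scene" else (186,142,245,206)
    hs=cv2.cvtColor(I[n],cv2.COLOR_BGR2HSV);w=(hs[...,1]<60)&(hs[...,2]>190);m=np.zeros_like(w);m[y0:y1,x0:x1]=w[y0:y1,x0:x1]
    X,_=unproj(n,D[n],m);X=X[(X[:,2]>.04)]
    c=X.mean(0);u,s,v=np.linalg.svd(X-c);nn=v[2]*np.sign(v[2][2])
    ok=abs((X-c)@nn)<.006;X=X[ok];c=X.mean(0);u,s,v=np.linalg.svd(X-c);nn=v[2]*np.sign(v[2][2])
    # in-plane rect with horizontal axis
    ey=np.cross([0,0,1],nn);ey/=np.linalg.norm(ey);ex=np.cross(ey,nn)
    q=np.c_[(X-c)@ex,(X-c)@ey]
    r=cv2.minAreaRect((q*1000).astype(np.float32));cen=c+ex*r[0][0]/1e3+ey*r[0][1]/1e3
    print("face",len(X),"n",nn.round(3),"tilt",np.degrees(np.arccos(nn[2])),"az",np.degrees(np.arctan2(nn[1],nn[0])),r,"centre",cen.round(4))
```

```text
['MotionError', 'get_obs', 'hold_point_z']
scene cabtop 10929 ((550.9593505859375, -292.04205322265625), (280.93548583984375, 320.5597229003906), 78.7400894165039)
handle 466 ((580.0703125, -136.79086303710938), (59.557281494140625, 125.38469696044922), 78.74565124511719) [0.2854798  0.28901982 0.29111184]
lip 196 ((580.6834716796875, -135.39483642578125), (9.911439895629883, 145.5332794189453), 77.55754089355469) [0.04701444 0.05359043 0.05805493]
face 1533 n [-0.559 -0.128  0.819] tilt 34.9884365503357 az -167.06569983170067 ((8.101814270019531, 5.572765350341797), (130.0093994140625, 117.7950210571289), 0.05694622918963432) centre [0.5584 0.2231 0.0903]
top cabtop 15434 ((555.2481689453125, -295.1107177734375), (279.93316650390625, 322.1125183105469), 78.76671600341797)
handle 26 ((579.923828125, -138.18861389160156), (49.577537536621094, 119.09291076660156), 77.7068099975586) [0.28366855 0.28650347 0.29179718]
lip 45 ((559.5533447265625, -144.55787658691406), (24.608440399169922, 100.38091278076172), 50.818641662597656) [0.04771268 0.05440961 0.06096653]
face 1031 n [-0.562 -0.131  0.816] tilt 35.27076020988144 az -166.86168046172153 ((4.824333190917969, 2.650074005126953), (114.9612808227539, 127.88008880615234), 89.89842224121094) centre [0.5628 0.2228 0.0901]
```

Run:
```python
from h import *
n_=np.array([-.560,-.130,.818]);n_/=np.linalg.norm(n_)
ey=np.cross([0,0,1],n_);ey/=np.linalg.norm(ey);up=np.cross(n_,ey) # up-slope dir ; ey: 
print("ey",ey.round(3),"up",up.round(3))
def onplane(n,uv,P):
    c=viewer.camera_info(n);R=np.array(c["R"]);t=np.array(c["t"]);C=-R.T@t
    r=np.c_[(uv[:,0]-c["cx"])/c["fx"],(uv[:,1]-c["cy"])/c["fy"],np.ones(len(uv))]@R
    return C+r*(((P-C)@n_)/(r@n_))[:,None]
ang=lambda q:np.degrees(np.arctan2(-(q@ey),q@up)) # placeholder sign
for n,(x0,y0,x1,y1),cen in(("scene",(195,258,282,340),[.5584,.2231,.0903]),("top",(186,142,245,206),[.5628,.2228,.0901])):
    cen=np.array(cen);p=cv2.imread(f"pics/{n}0.png")
    # rectified view of face: 300x300 px at 0.5mm, u = right seen by viewer facing the box (looking along -n): right = up x n ... 
    right=np.cross(up,n_)
    for h,tag in((0,"face"),(.046,"bar")):
        g=np.arange(-150,150)*.0005
        U,V=np.meshgrid(g,-g)
        X=cen+h*n_+U[...,None]*right+V[...,None]*up
        uv=proj(n,X.reshape(-1,3)).astype(np.float32).reshape(300,300,2)
        im=cv2.remap(p,uv[...,0],uv[...,1],cv2.INTER_CUBIC)
        cv2.line(im,(150,145),(150,155),(0,0,255),1);cv2.line(im,(145,150),(155,150),(0,0,255),1);cv2.circle(im,(150,150),90 if h==0 else 44,(255,0,255),1)
        cv2.imwrite(f"pics/r_{n}_{tag}.png",im)
A=[cv2.imread(f"pics/r_{n}_{t}.png") for n in("scene","top") for t in("face","bar")]
cv2.imwrite("pics/rect.png",np.vstack([np.hstack(A[:2]),np.hstack(A[2:])]))
```

```text
ey [ 0.226 -0.974  0.   ] up [0.797 0.185 0.575]
```

View pics/rect.png

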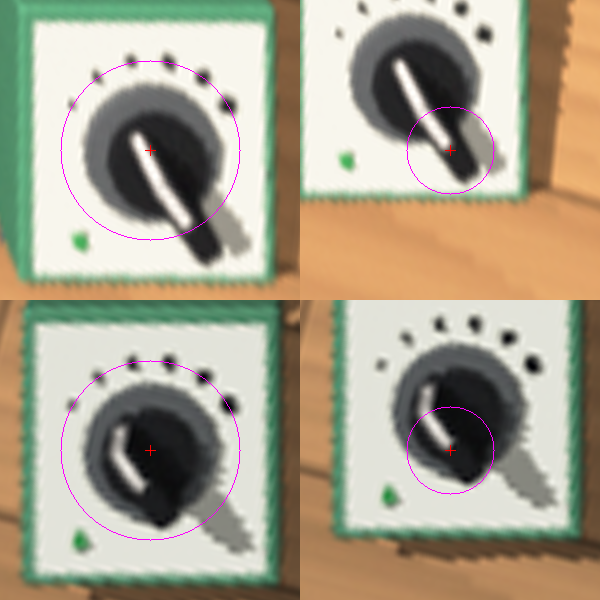

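The rectified face views put the knob axis at about (150,150), with dots at -60° to +60° in 24° steps. The pointer is at about -36°, which is click 2 (0.419), so the target is click 5 (+36°). Moving now: up and over towards the front of the cabinet.

carry_out(
  commands=[1,0,1,4,0,0,0.1,1,0,2,8,0,0,0.2,1,0,3,12,0,0,0.3,1,0,3,16,0,0,0.42,1,0,3,20,0,0,0.54,1,1,4,22,0,0,0.66,1,3,7,22,0,0,0.78,1,5.5,10,22,0,0,0.9,1,8,13,22,0,0,1.0,1,10.5,16,22,0,0,1.12,1,13,19,22,0,0,1.12,1,15.5,22,22,0,0,1.12],
  force=30,
)

```text
time_s: 2.3
ee_pos: [0.2916, -0.3112, 0.4256]
eef_rot: [3.141, -0.0, -0.2]
force: [-0.1, 0.1, -0.4]
grip_width: 0.0175
```

carry_out(
  commands=[1,2.6,2.8,0,0,0,0,1,5.2,5.6,0,0,0,0,1,7.8,8.4,0,0,0,0,1,10.4,11.2,0,0,0,0,1,13,14,0,0,0,0,1,15.6,16.8,0,0,0,0,1,18.2,19.6,0,0,0,0,1,20.8,22.4,0,-0.1,0.02,0,1,23.4,25.2,0,-0.2,0.04,0,1,26,28,0,-0.3,0.06,0,1,29,31,-1,-0.4,0.08,0,1,31.5,33.5,-3,-0.5,0.1,0],
)

```text
time_s: 3.3
ee_pos: [0.6073, 0.0257, 0.3983]
eef_rot: [2.628, -0.008, -0.199]
force: [0.1, -1.6, 0.8]
grip_width: 0.0006
```

carry_out(
  commands=[1,0,0,-4,-0.1,0.02,0,1,0,0,-8,-0.2,0.04,0,1,0,0,-12,-0.27,0.05,0,1,0,-0.5,-16,-0.27,0.05,0,1,0,-1,-20,-0.27,0.05,0,1,0,-2,-24,-0.27,0.05,0,1,0,-3,-28,-0.27,0.05,0,1,0,-4,-31,-0.27,0.05,0,1,0,-4.2,-33.5,-0.27,0.05,0,1,0,-4.2,-35.3,-0.27,0.05,0,1,0,-4.2,-35.6,-0.27,0.05,0],
)

```text
time_s: 4.22
ee_pos: [0.6058, -0.0168, 0.0388]
eef_rot: [2.352, -0.007, -0.197]
force: [-2.0, 0.7, -0.5]
grip_width: 0.0002
```

Run:
```python
from h import *
p,d=shot("scene",1);o=ctrl.get_obs();print(o["ee_pos"],o["qpos"].round(2),o["force"].round(1))
q,_=shot("top",1)
a=cv2.resize(p[60:240,120:360],(800,600));b=cv2.resize(q[80:260,240:480],(800,600))
cv2.imwrite("pics/c1.png",cv2.resize(np.vstack([a,b]),(400,600)))
cv2.imwrite("pics/c1.png",a)
```

```text
[ 0.60643115 -0.0164662   0.04031464] [ 0.21  0.82  1.32 -0.73  1.41  0.68] [-0.1  1.2  0.5]
```

View pics/c1.png

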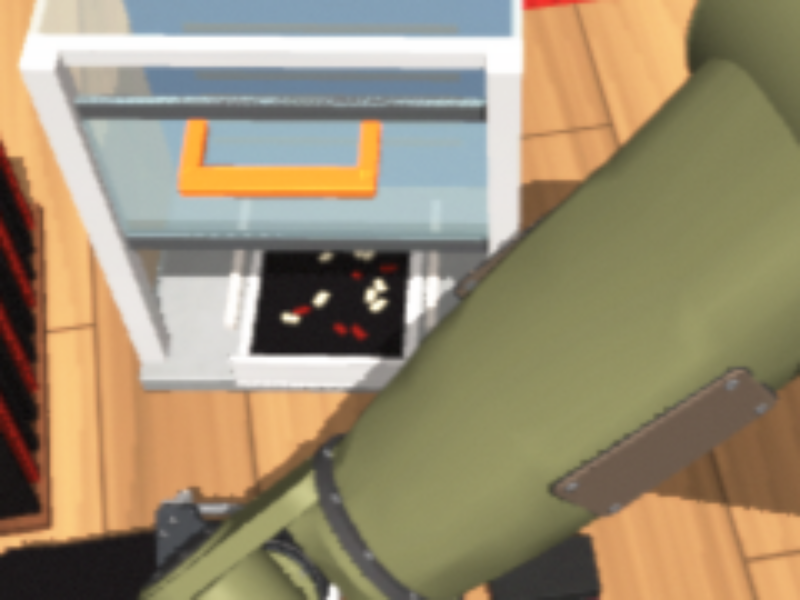

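The view shows an unobstructed approach to the lip at (320,372), with the handle bar at (280,180) above it. Pushing in along the cabinet's axis.

carry_out(
  commands=[1,-0.5,-2.4,0,0,0,0,1,-1.0,-4.9,0,0,0,0,1,-1.4,-7.0,0,0,0,0,1,-1.8,-8.8,0,0,0,0,1,-2.0,-9.8,0,0,0,0,1,-2.1,-10.8,0,0,0,0,1,-2.3,-11.8,0,0,0,0,1,-2.5,-12.7,0,0,0,0,1,-2.7,-13.7,0,0,0,0,1,-2.9,-14.6,0,0,0,0],
)

```text
time_s: 5.15
ee_pos: [0.5791, -0.1621, 0.0431]
eef_rot: [2.353, -0.013, -0.195]
force: [0.8, 7.7, 4.7]
grip_width: 0.0002
```

carry_out(
  commands=[1,-0.1,-0.5,-0.2,0,0,0,1,-0.2,-1.0,-0.2,0,0,0,1,-0.3,-1.4,-0.2,0,0,0,1,-0.4,-1.8,-0.2,0,0,0,1,-0.4,-2.0,-0.2,0,0,0,1,-0.4,-2.0,-0.2,0,0,0],
)

```text
time_s: 5.65
ee_pos: [0.5758, -0.1819, 0.0419]
eef_rot: [2.354, -0.015, -0.194]
force: [1.0, 3.4, 2.5]
grip_width: 0.0005
```

carry_out(
  commands=[1,-0.05,-0.25,0,0,0,0,1,-0.1,-0.5,0,0,0,0,1,-0.15,-0.7,0,0,0,0,1,-0.15,-0.7,0,0,0,0],
)

```text
time_s: 5.98
ee_pos: [0.5748, -0.1866, 0.0418]
eef_rot: [2.357, -0.016, -0.192]
force: [-1.9, 26.3, 6.4]
grip_width: 0.0006
```

Force rose to 26 N at the lip position predicted for fully home (s≈0.128 for the TCP). Backing out and rising above the handle.

carry_out(
  commands=[1,0.6,3.2,0,0,0,0,1,1.4,7,0,0,0,0,1,2.2,10.9,0.5,0,0,0,1,3.0,14.9,2,0,0,0,1,3.2,16,6,0,0,0,1,3.2,16,10,0,0,0,1,3.2,16,14,0,0,0,1,3.2,16,18,0,0,0,1,3.2,16,22,0,0,0,1,3.2,16,26,0,0,0,1,3.2,16,29,0,0,0,1,3.2,16,31,0,0,0],
)

```text
time_s: 6.98
ee_pos: [0.6067, -0.0269, 0.3556]
eef_rot: [2.358, -0.019, -0.193]
force: [-0.2, -0.8, -0.6]
grip_width: 0.0004
```

Run:
```python
from h import *
q,d=shot("top",2);p,ds=shot("scene",2);o=ctrl.get_obs();print(o["ee_pos"],o["force"].round(1))
O=np.array([.5475,-.3115]);ov=np.array([.195,.981]);
for n,dd in(("top",d),("scene",ds)):
  for s in nets.silhouettes(n,"tray")[:2]:
    X,_=unproj(n,dd,s["region"]);k=(X[:,2]>.045)&(X[:,2]<.07)
    if k.sum()>5:
        print(n,s["confidence"],k.sum(),np.percentile((X[k][:,:2]-O)@ov,[2,25,50,75,98]).round(4))
b=cv2.resize(q[90:240,320:520],(800,600));cv2.imwrite("pics/c2.png",np.hstack([cv2.resize(p[60:210,120:320],(400,300)),cv2.resize(q[90:240,320:520],(400,300))]))
```

```text
[ 0.60704307 -0.02682908  0.35552215] [-0.3  0.4 -0.6]
scene 0.73 177 [0.719  0.7403 0.7643 0.7801 0.7858]
```

View pics/c2.png

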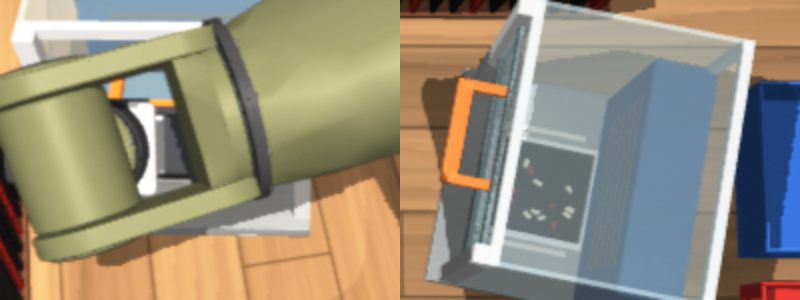

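The top view shows the tray's back end against the blue housing at (595,170) in the crop, so it is home. Moving over the bar.

carry_out(
  commands=[1,-0.7,-3.3,0,0,0,0,1,-1.4,-6.6,0,0,0,0,1,-2.0,-9,-1,0,0,0,1,-2.2,-9.8,-3,0,0,0,1,-2.2,-9.8,-4.2,0,0,0,1,-2.2,-9.8,-5.2,0,0,0,1,-2.2,-9.8,-6,0,0,0,1,-2.2,-9.8,-6.6,0,0,0],
)

```text
time_s: 7.85
ee_pos: [0.5848, -0.1242, 0.2842]
eef_rot: [2.356, -0.014, -0.192]
force: [-2.1, -2.7, 4.0]
grip_width: 0.0002
```

carry_out(
  commands=[1,0,0,-0.3,0,0,0,1,0,0,-0.8,0,0,0,1,0,0,-1.3,0,0,0,1,0,0,-1.8,0,0,0,1,0,0,-2.3,0,0,0,1,0,0,-2.8,0,0,0,1,0,0,-3.3,0,0,0,1,0,0,-3.8,0,0,0,1,0,0,-4.3,0,0,0,1,0,0,-4.8,0,0,0,1,0,0,-5.3,0,0,0,1,0,0,-5.8,0,0,0],
)

```text
time_s: 8.85
ee_pos: [0.5848, -0.1241, 0.2257]
eef_rot: [2.356, -0.014, -0.192]
force: [0.3, 0.5, 3.4]
grip_width: 0.0006
```

Run:
```python
from h import *
o=ctrl.get_obs();print(o["ee_pos"],o["force"].round(1),o["qpos"].round(2))
q,d=shot("top",3)
m=orange(q);m[:100]=0;m[200:]=0;m[:,:330]=0;m[:,380:]=0
X,_=unproj("top",d,m);print(m.sum(),np.percentile(X,[5,50,95],axis=0).round(3))
```

```text
[ 0.58482189 -0.12412272  0.22568586] [0.3 0.5 3.4] [ 0.04  0.51  1.37 -0.76  1.51  0.39]
138 [[ 0.526 -0.153  0.214]
 [ 0.621 -0.125  0.219]
 [ 0.646 -0.106  0.223]]
```

carry_out(
  commands=[1,0,0,-0.5,0,0,0,1,0,0,-1,0,0,0,1,0,0,-1.5,0,0,0,1,0,0,-2,0,0,0,1,0,0,-2.5,0,0,0,1,0,0,-3,0,0,0,1,0,0,-3.5,0,0,0,1,0,0,-4,0,0,0,1,0,0,-4.4,0,0,0,1,0,0,-4.8,0,0,0,1,0,0,-5.1,0,0,0,1,0,0,-5.3,0,0,0],
)

```text
time_s: 9.9
ee_pos: [0.5846, -0.1241, 0.1712]
eef_rot: [2.356, -0.013, -0.192]
force: [1.1, 2.2, 3.4]
grip_width: 0.0004
```

carry_out(
  commands=[1,0,0,-0.2,0,0,0,1,0,0,-0.4,0,0,0,1,0,0,-0.6,0,0,0,1,0,0,-0.8,0,0,0,1,0,0,-0.9,0,0,0],
)

```text
time_s: 10.32
ee_pos: [0.5846, -0.1241, 0.1619]
eef_rot: [2.356, -0.012, -0.192]
force: [1.7, 0.1, 2.7]
grip_width: 0.0001
```

carry_out(
  commands=[1,0,0,-0.1,0,0,0,1,0,0,-0.2,0,0,0,1,0,0,-0.3,0,0,0,1,0,0,-0.3,0,0,0],
)

```text
time_s: 10.65
ee_pos: [0.5849, -0.1242, 0.1604]
eef_rot: [2.354, -0.014, -0.192]
force: [-0.7, 2.9, 13.0]
grip_width: 0.0008
```

The sash bottomed out: 13 N at handle height 0.155. Working out the knob approach.

Run:
```python
from h import *
from scipy.spatial.transform import Rotation as R
n=np.array([-.56,-.13,.818]);n/=np.linalg.norm(n)
o=ctrl.get_obs();R0=R.from_euler("xyz",o["eef_rot"])
up=np.cross(n,np.cross([0,0,1],n));up/=np.linalg.norm(up);ri=np.cross(up,n)
a=np.radians(-36);p=up*np.cos(a)+ri*np.sin(a);b=np.cross(n,p)
Rd=R.from_matrix(np.c_[b,np.cross(-n,b),-n])
print("b",b,"target rpy",Rd.as_euler("xyz"))
v=(Rd*R0.inv()).as_rotvec();print("direct",v,np.linalg.norm(v))
for f in np.linspace(0,1,9):
    M=(R.from_rotvec(f*v)*R0).as_matrix();print(f,"z",M[:,2].round(2),"x",M[:,0].round(2))
```

```text
b [-0.65138491  0.67931569 -0.33797617] target rpy [2.62459805 0.3447657  2.33520804]
direct [-0.2416865   0.53013655  2.42974361] 2.4986218483366978
0.0 z [-0.13 -0.7  -0.71] x [ 0.98 -0.19  0.01]
0.125 z [ 0.05 -0.73 -0.68] x [ 0.99  0.11 -0.05]
0.25 z [ 0.22 -0.71 -0.67] x [ 0.91  0.4  -0.12]
0.375 z [ 0.38 -0.64 -0.67] x [ 0.74  0.65 -0.19]
0.5 z [ 0.52 -0.52 -0.68] x [ 0.5   0.83 -0.26]
0.625 z [ 0.61 -0.37 -0.7 ] x [ 0.21  0.93 -0.31]
0.75 z [ 0.64 -0.2  -0.74] x [-0.1   0.94 -0.34]
0.875 z [ 0.63 -0.03 -0.78] x [-0.39  0.85 -0.35]
1.0 z [ 0.56  0.13 -0.82] x [-0.65  0.68 -0.34]
```

carry_out(
  commands=[1,0.2,1,2,0,0,0,1,0.7,3.5,5,0,0,0,1,1.4,7,8,0,0,0,1,2,10,11,0,0,0,1,2,12,14.5,0.1,-0.02,0,1,1,13,18,0.2,-0.04,0,1,0,14,21,0.3,-0.06,0,1,-1,16,23,0.4,-0.08,0,1,-2,18,24,0.5,-0.1,0],
)

```text
time_s: 11.4
ee_pos: [0.5644, 0.0567, 0.4038]
eef_rot: [2.871, -0.019, -0.199]
force: [-0.2, 0.4, -0.1]
grip_width: 0.0008
```

```bash
cat >> h.py <<'E'
from scipy.spatial.transform import Rotation as R
n=np.array([-.56,-.13,.818]);n/=np.linalg.norm(n)
Rd=R.from_euler("xyz",[2.6246,.3448,2.3352])
def todo(Rt=Rd):
    o=ctrl.get_obs();v=(Rt*R.from_euler("xyz",o["eef_rot"]).inv()).as_rotvec()
    print("pos",o["ee_pos"].round(4),"q",o["qpos"].round(2),"f",o["force"].round(1),"m",o["moment"].round(2),"rotvec",v.round(3),np.linalg.norm(v).round(3));return o
E
python3 - <<'E'
from h import *
shot("scene",4);shot("top",4)
todo()
E
```

```text
pos [0.5641 0.0562 0.404 ] q [ 0.16  0.33  1.05 -0.27  1.83  0.3 ] f [ 0.6 -0.7  0.6] m [-0.   -0.07  0.01] rotvec [-0.581 -0.05   2.523] 2.589
```

carry_out(
  commands=[1,-0.7,1.5,0,-0.027,-0.002,0.119,1,-1.4,3,0,-0.055,-0.005,0.237,1,-2.1,4.5,0,-0.082,-0.007,0.356,1,-2.8,6,0,-0.109,-0.009,0.474,1,-3.5,7.5,0,-0.137,-0.012,0.593,1,-4.2,9,0,-0.164,-0.014,0.712,1,-4.9,10.5,0,-0.191,-0.016,0.83,1,-5.6,12,0,-0.218,-0.019,0.949,1,-6.3,13,0,-0.246,-0.021,1.067,0,-7,14,0,-0.273,-0.023,1.186,0,-7.5,14.5,0,-0.3,-0.026,1.305,0,-8,15,0,-0.328,-0.028,1.423],
)

```text
time_s: 12.5
ee_pos: [0.4841, 0.2064, 0.4018]
eef_rot: [2.594, 0.113, 1.23]
force: [-0.0, -0.2, -0.2]
grip_width: 0.0171
```

```bash
python3 -c "
from h import *
todo()"
```

```text
pos [0.4841 0.2064 0.4018] q [ 0.58  0.01  1.5  -0.5   1.38 -0.65] f [-0.  -0.2 -0.2] m [ 0.13  0.05 -0.01] rotvec [-0.245 -0.021  1.093] 1.121
```

carry_out(
  commands=[0,-0.2,0,-1,-0.027,-0.002,0.12,0,-0.4,-0.1,-2,-0.054,-0.005,0.24,0,-0.6,-0.2,-4,-0.08,-0.007,0.36,0,-0.8,-0.3,-6,-0.107,-0.009,0.48,0,-1,-0.3,-8,-0.134,-0.012,0.6,0,-1.2,-0.4,-10,-0.16,-0.014,0.72,0,-1.4,-0.5,-12,-0.187,-0.016,0.84,0,-1.6,-0.5,-14,-0.214,-0.019,0.96,0,-1.8,-0.6,-16,-0.238,-0.021,1.06,0,-1.9,-0.6,-17,-0.245,-0.021,1.093,0,-1.9,-0.6,-17,-0.245,-0.021,1.093],
)

```text
time_s: 13.42
ee_pos: [0.464, 0.1989, 0.2274]
eef_rot: [2.633, 0.344, 2.34]
force: [0.1, 0.7, -0.7]
grip_width: 0.0471
```

Run:
```python
from h import *
o=todo()
P=np.array([.5606,.223,.0902]);e=o["ee_pos"]-P;print("along",e@n,"perp",(e-(e@n)*n).round(4))
p,d=shot("scene",5);q,_=shot("top",5)
cv2.imwrite("pics/c5.png",np.hstack([cv2.resize(p[200:350,150:350],(400,300)),cv2.resize(q[110:260,120:320],(400,300))]))
```

```text
pos [0.464  0.1989 0.2274] q [ 0.38 -0.13  2.05 -0.15  0.63 -1.95] f [ 0.1  0.7 -0.7] m [ 0.01  0.19 -0.03] rotvec [ 0.005 -0.006 -0.002] 0.008
along 0.16947291723404206 perp [-0.0017 -0.002  -0.0015]
```

View pics/c5.png

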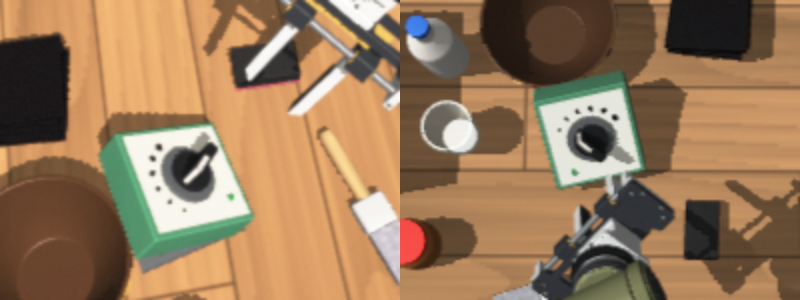

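Green box at (180,190) in the crop; the pointer has not moved and the jaws straddle the bar direction. Going down the axis.

carry_out(
  commands=[0,1.7,0.5,-2.3,0,0,0,0,3.4,1,-4.7,0,0,0,0,5,1.3,-7,0,0,0,0,6.2,1.6,-8.7,0,0,0,0,7,1.8,-9.8,0,0,0,0,7.7,1.95,-10.8,0,0,0,0,8.2,2.05,-11.5,0,0,0,0,8.5,2.15,-12,0,0,0,0,8.6,2.15,-12.1,0,0,0],
)

```text
time_s: 14.27
ee_pos: [0.5512, 0.2217, 0.1091]
eef_rot: [2.628, 0.345, 2.335]
force: [-0.5, 1.1, -0.5]
grip_width: 0.0469
```

Run:
```python
from h import *
o=todo()
P=np.array([.5606,.223,.0902]);e=o["ee_pos"]-P;print("along",e@n,"perp",(e-(e@n)*n).round(4))
p,d=shot("scene",6);q,_=shot("top",6)
cv2.imwrite("pics/c6.png",np.hstack([cv2.resize(p[240:340,190:290],(400,400),interpolation=2),cv2.resize(q[130:220,170:260],(400,400),interpolation=2)]))
```

```text
pos [0.5512 0.2217 0.1091] q [ 0.35  0.25  1.96 -0.23  0.33 -1.88] f [-0.5  1.1 -0.5] m [ 0.09  0.13 -0.01] rotvec [ 0.002 -0.003  0.001] 0.004
along 0.02088601401345959 perp [0.0023 0.0014 0.0018]
```

View pics/c6.png

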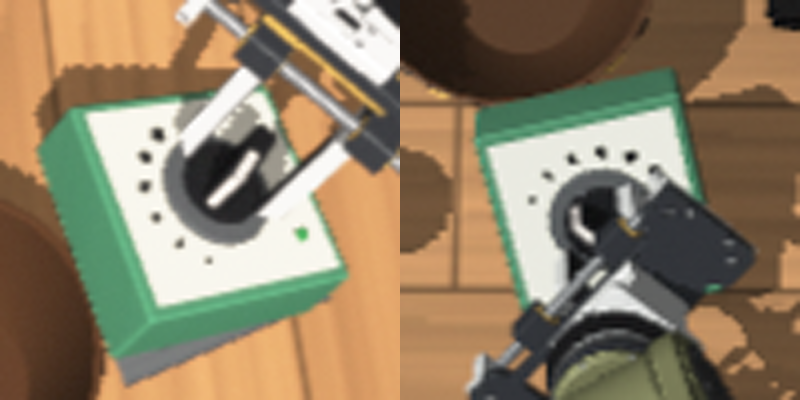

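The fingers straddle the bar, centred within about 1 mm across it. Gripping now.

carry_out(
  commands=[0.3,-0.15,-0.2,-0.15,0,0,0,0.5,-0.15,-0.2,-0.15,0,0,0,1,-0.15,-0.2,-0.15,0,0,0,1,-0.15,-0.2,-0.15,0,0,0,1,-0.15,-0.2,-0.15,0,0,0,1,-0.15,-0.2,-0.15,0,0,0],
  force=20,
)

```text
time_s: 14.87
ee_pos: [0.5487, 0.2204, 0.1082]
eef_rot: [2.628, 0.343, 2.336]
force: [-10.3, 7.2, 4.5]
grip_width: 0.0142
```

Run:
```python
from h import *
o=todo();print(o["grip_width"])
P=np.array([.5606,.223,.0902]);e=o["ee_pos"]-P;print("along",e@n,"perp",(e-(e@n)*n).round(4))
print("per 0.1rad cw", (-.1*n).round(4), "72deg",(-1.2566*n).round(4))
```

```text
pos [0.5487 0.2204 0.1082] q [ 0.35  0.25  1.97 -0.23  0.33 -1.88] f [-10.3   7.2   4.5] m [1.36 1.43 1.03] rotvec [ 0.001 -0.003  0.   ] 0.003
0.014150122268423621
along 0.021739931939847395 perp [0.0002 0.0002 0.0002]
per 0.1rad cw [ 0.056   0.013  -0.0818] 72deg [ 0.7038  0.1634 -1.0281]
```

carry_out(
  commands=[1,0,0,0,0.034,0.008,-0.049,1,0,0,0,0.067,0.016,-0.098,1,0,0,0,0.101,0.023,-0.147,1,0,0,0,0.134,0.031,-0.196,1,0,0,0,0.168,0.039,-0.245,1,0,0,0,0.168,0.039,-0.245],
)

```text
time_s: 15.37
ee_pos: [0.5484, 0.2207, 0.1082]
eef_rot: [2.557, 0.183, 2.07]
force: [-2.4, 3.2, 2.1]
grip_width: 0.0137
```

```bash
cat >> h.py <<'E'
def kn():
    o=ctrl.get_obs();v=(R.from_euler("xyz",o["eef_rot"])*Rd.inv()).as_rotvec()
    P=np.array([.5606,.223,.0902]);e=o["ee_pos"]-P
    print("cw",-(v@n),"off-axis rot",(v-(v@n)*n).round(3),"along",(e@n).round(4),"perp",(e-(e@n)*n).round(4),"f",o["force"].round(1),"m",o["moment"].round(2),"w",o["grip_width"],"t",o["time_s"],"q",o["qpos"].round(2))
E
python3 -c "
from h import *
kn()"
```

```text
cw 0.30264180336119617 off-axis rot [-0.     0.004  0.   ] along 0.0218 perp [0.0001 0.0005 0.0001] f [-2.4  3.2  2.1] m [0.58 0.59 0.38] w 0.013708360554267366 t 15.3667 q [ 0.35  0.25  1.97 -0.22  0.33 -1.58]
```

carry_out(
  commands=[1,0,0,0,0.034,0.008,-0.049,1,0,0,0,0.067,0.016,-0.098,1,0,0,0,0.101,0.023,-0.147,1,0,0,0,0.134,0.031,-0.196,1,0,0,0,0.168,0.039,-0.245,1,0,0,0,0.202,0.047,-0.294,1,0,0,0,0.235,0.055,-0.344,1,0,0,0,0.269,0.062,-0.393,1,0,0,0,0.302,0.07,-0.442,1,0,0,0,0.336,0.078,-0.491],
)

```text
time_s: 16.2
ee_pos: [0.5483, 0.2211, 0.1081]
eef_rot: [2.55, -0.159, 1.574]
force: [-0.9, 5.1, -1.2]
grip_width: 0.0139
```

```bash
python3 -c "
from h import *
kn()"
```

```text
cw 0.9029203338669531 off-axis rot [0.001 0.004 0.001] along 0.0218 perp [-0.0001  0.0009  0.0001] f [-0.9  5.1 -1.2] m [0.77 0.51 0.7 ] w 0.013858207279034127 t 16.2 q [ 0.35  0.25  1.97 -0.21  0.32 -0.99]
```

carry_out(
  commands=[1,0,0,0,0.034,0.008,-0.049,1,0,0,0,0.067,0.016,-0.098,1,0,0,0,0.101,0.023,-0.147,1,0,0,0,0.134,0.031,-0.196,1,0,0,0,0.168,0.039,-0.245,1,0,0,0,0.198,0.046,-0.29,1,0,0,0,0.198,0.046,-0.29,1,0,0,0,0.198,0.046,-0.29],
)

```text
time_s: 16.87
ee_pos: [0.5483, 0.2214, 0.1082]
eef_rot: [2.626, -0.346, 1.267]
force: [-0.4, 6.7, -1.6]
grip_width: 0.0136
```

```bash
python3 -c "
from h import *
kn()"
```

```text
cw 1.2537893955170065 off-axis rot [0.001 0.004 0.002] along 0.0218 perp [-0.0001  0.0012  0.0001] f [-0.4  6.7 -1.6] m [0.69 0.33 0.51] w 0.013574659525096202 t 16.8667 q [ 0.35  0.25  1.97 -0.22  0.32 -0.64]
```

Turned 1.254 rad. Releasing symmetrically and backing out along the axis.

carry_out(
  commands=[0.5,0,0,0,0,0,0,0,0,0,0,0,0,0,0,0,0,0,0,0,0,0,0,0,0,0,0,0,0,0,0,0,0,0,0,0,-0.6,-0.13,0.8,0,0,0,0,-1.7,-0.4,2.5,0,0,0,0,-3.4,-0.8,4.9,0,0,0,0,-5.1,-1.2,7.4,0,0,0,0,-6.8,-1.6,10,0,0,0,0,-9,-2.5,14,0,0,0,0,-11,-4,17,0,0,0],
)

```text
time_s: 17.87
ee_pos: [0.4382, 0.1823, 0.2779]
eef_rot: [2.626, -0.345, 1.268]
force: [0.9, -0.3, 0.9]
grip_width: 0.0472
```

Run:
```python
from h import *
kn()
ims=[]
N=n;ey=np.cross([0,0,1],N);ey/=np.linalg.norm(ey);up=np.cross(N,ey);right=np.cross(up,N)
p,_=shot("scene",7);q,_=shot("top",7)
for nm,cen,i in(("scene",[.5584,.2231,.0903],p),("top",[.5628,.2228,.0901],q)):
    g=np.arange(-150,150)*.0005;U,V=np.meshgrid(g,-g)
    X=np.array(cen)+.046*N+U[...,None]*right+V[...,None]*up
    uv=proj(nm,X.reshape(-1,3)).astype(np.float32).reshape(300,300,2)
    im=cv2.remap(i,uv[...,0],uv[...,1],cv2.INTER_CUBIC);cv2.circle(im,(150,150),44,(255,0,255),1);cv2.line(im,(150,150),(150+int(44*.588),150-int(44*.809)),(0,0,255),1);ims.append(im)
ims+= [cv2.resize(p,(400,300)),cv2.resize(q,(400,300))]
cv2.imwrite("pics/c7.png",np.vstack([cv2.copyMakeBorder(np.hstack(ims[:2]),0,0,100,100,0),np.hstack(ims[2:])]))
```

```text
cw 1.2526078743942721 off-axis rot [0.002 0.004 0.002] along 0.2275 perp [ 0.005  -0.0111  0.0017] f [ 0.9 -0.3  0.9] m [-0.04  0.13  0.  ] w 0.0471850960561507 t 17.8667 q [ 0.36 -0.26  2.04 -0.1   0.76 -0.77]
```

View pics/c7.png

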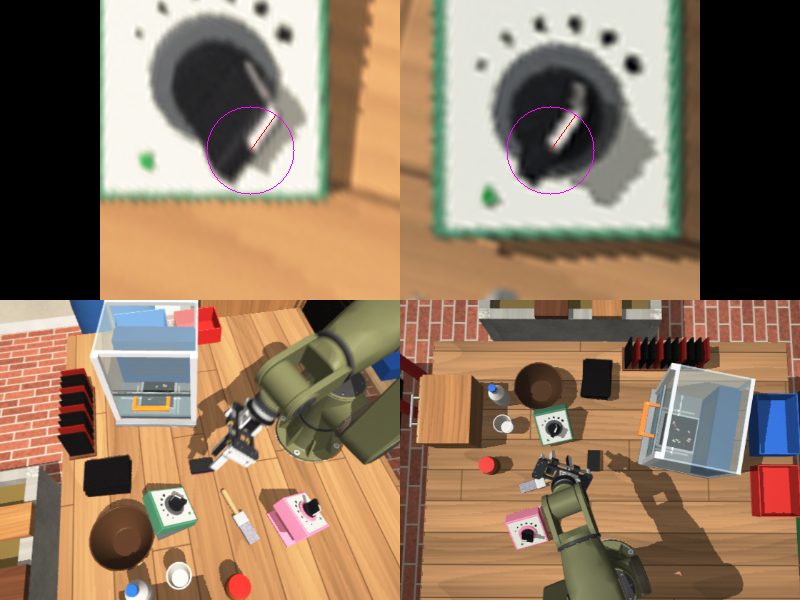

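The pointer lies along the predicted +36° line (click 5) in both views, the sash is down with its handle at (150,403), and the bystanders look unmoved. One numeric check of the handle height, then I hand in.

Run:
```python
from h import *
from station import ticket
p,d=viewer.camera("scene");m=orange(p);m[:130]=0;m[155:]=0;m[:,:180]=0;m[:,245:]=0
X,_=unproj("scene",d,m);print(m.sum(),np.percentile(X[:,2],[5,50,90]).round(3))
i0=cv2.imread("pics/scene0.png");
for t in("bowl","panel_stack","sanding_block","lacquer_brush","cup"):
    print(t,[np.round(s["extent"]).tolist() for s in nets.silhouettes("scene",t)[:1]])
print(ticket.hand_in())
```

```text
337 [0.151 0.155 0.157]
bowl [[126.0, 285.0, 218.0, 377.0]]
panel_stack [[117.0, 218.0, 184.0, 279.0]]
sanding_block [[264.0, 222.0, 301.0, 245.0]]
lacquer_brush [[312.0, 264.0, 363.0, 341.0]]
cup [[231.0, 366.0, 272.0, 406.0]]
the job is handed in; nothing more can be done
None
```

The job is done in the order asked and handed in at about 18 s of the 56 s allowed. No verdict comes back from the hand-in.

- **Tray:** I pushed it by its lip until it met the back stop. Force rose to about 26 N at the position predicted for fully home, and the top view showed it against the blue housing. The numeric tray check from the cameras gave nothing usable, because the arm hid the lip.
- **Sash:** I pressed the orange handle down slowly with 3–4 N until it bottomed at 13 N. The camera puts the handle top at 0.155 m, which is the shut height.
- **Knob on the green box:** It started at click 2. I turned it 1.254 rad clockwise and let go. Both cameras then showed the pointer at +36°, which is click 5, so exactly three clicks.
- **Bystanders:** The bowl and panel stack, measured before and after, shifted by at most about 2 pixels. The sanding block read 2–5 pixels off while the gripper was partly in front of it; the arm never went low there. The other items, including the pink box, look unmoved in the last picture. The gripper was clear of everything at hand-in.

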